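# Pin the lid back on the wool-sample case

### The job

The clear lid of the little wool-sample case lies in place, but its hinge pin is out. Take the orange-headed metal pin from its rest and slide it fully home through all three blue hinge knuckles, from their open end, until its head sits against the first knuckle; then push the red sprung catch on the opposite side over past its centre so that it snaps down over the lid. Leave everything else on the table where it is.

Things in the scene. Friction and masses are not known exactly. Their poses are not given: they have to be found in the camera images.
- case: Open plywood case fixed to the table, 140 (x) x 120 (y) x 85 mm high; origin at the centre of its underside, z up. On its +x side, along y, a hinge: two blue square knuckles of the case (26 x 26 mm, each 37 mm long) with the lid's between them, 3 mm gaps, bore 15 mm across, mouths chamfered 2.5 mm at -y. The bore opens at the case's -y end and is capped at +y. The red catch is mid -x side
- bore_mouth (a point): Centre of the open mouth of the first blue knuckle, on the bore axis, in its outer face and flush with the case's end (in the case's frame x +85, y -60, z +85 mm). The pin enters here towards the case's +y
- bore_end (a point): Centre of the closed end of the bore, on its axis, 120 mm from the mouth along the case's +y; a blue cap closes it
- hinge_mid (a point): Point on the case's bore axis midway along it, 60 mm from the mouth, where the centre of the lid's knuckle belongs
- lid: Loose lid, 140 x 120 x 8 mm, clear with a plywood frame, 0.25 kg, lying on the case with its top 93 mm above the table; origin at the centre of its underside, axes as the case's. Cleats beneath it, inside the walls, keep it within about 1.5 mm. Its blue knuckle stands at its +x edge
- lid_knuckle (a point): Centre of the bore of the lid's own knuckle (40 mm long)
- pin: Loose hinge pin, about 45 g: aluminium shaft 10 mm in diameter, 114 mm long (last 14 mm tapering to 5 mm), orange square head 20 x 20 x 40 mm long. Origin on the axis at the shoulder where head meets shaft; x points to the tip, head from x = 0 to -40 mm. At the start it lies level in a plywood rest, axis 40 mm above the table. Home when the shoulder touches the first knuckle's outer face
- pin_tip (a point): Tip of the pin, on its axis, 114 mm from the shoulder
- pin_head (a point): Centre of the orange head, 20 mm behind the shoulder; where to grip it. The rest under the head is only 12 mm wide and 30 mm high, on a foot 50 mm wide and 6 mm high, so fingers fit down both sides of the head; the shaft lies between nubs 12 mm apart and 37 mm high, and lifts straight out
- catch (a joint): Red sprung catch, a bar on a hinge parallel to the case's y. 0 = open stop: it leans out to the case's -x, 27 degrees beyond upright; 2.05 rad = closed stop: flat over the lid, pointing to the case's +x. A spring drives it away from its over-centre point at 1.0 rad to either stop; about 3 N at the tip, towards the case's +x, push it over, then it snaps shut by itself
- catch_pivot (a point): Pivot of the catch: in the case's frame x -80, y 0, z +100 mm
- catch_tip (a point): Tip of the catch: centre of its ball end (16 mm across), 55 mm from the pivot; about 149 mm above the table when open. The bar is 12 mm wide and 6 mm thick
- needle: Bystander: dark wooden needle, 8 mm thick, 156 mm long with a small round knob, lying in a second, twin rest beside the pin's; leave alone
- mug: Bystander: white mug, 80 mm across, 95 mm high
- jar: Bystander: amber jar, 60 mm across, 80 mm high
- spool: Bystander: yellow bobbin, 44 mm across, 52 mm high
- tin: Bystander: flat metal tin, 64 mm across, 22 mm high
- felt_brush: Bystander: brush lying flat
- sample_tiles: Bystander: stack of square sample tiles, 90 x 90 x 36 mm

How it is judged:
By the outcome, as a careful person would: the job done as asked, in the order asked, and still so for the second after the job is handed in, with the robot touching nothing.
It also fails if it takes over 54 s, if anything falls off the work surface, if the arm or the gripper's body presses on something with over 40 N, if the wrist force passes 120 N, or if a joint passes its speed limit or range.

### The arm

A 6-joint arm with a two-finger parallel gripper is mounted at the origin on the work surface. World frame = base frame: x ahead of the robot, y to its left, z up, the work surface at z = 0. Lengths are in m, angles in rad, forces in N, time in s.
With the tool pointing down it reaches from about 0.3 to 0.875 m from the base axis. Payload 6.4 kg.
Tool frame: the origin (TCP) lies on the mounting face of the last link; the fingertips stand 173 mm ahead of it and the grasp point (between the pads) lies 155 mm ahead of it (ctrl.tip_reach is the distance from the TCP to the fingertips, in m); z points along the fingers, y is the line along which they close (so a half turn about z gives the same grasp; the last joint's range is limited). The gripper opens to 85 mm and grips with 20 to 120 N. Pads are 22 mm wide; open, the fingers measure 114 mm over their backs; the gripper's body (76 mm by 85 mm) begins 54 mm behind the grasp point. The pads swing forward as they close: fully open they stand 13 mm farther back than shut.
Start: joints at [-1.309, 0.181, 1.607, -0, 1.354, -0.206], TCP at [0.259, -0.513, 0.405] pointing down, gripper open.
Joint ranges: [-2.99, 2.99], [-0.89, 2.07], [0.3, 2.58], [-1.14, 4.28], [0, 2.63], [-3.12, 3.12]. Speed limits (rad/s): [2.57, 2.57, 3.01, 3.14, 3.14, 3.14].

### API

Orientations are given as a unit quaternion [w, x, y, z].
In Python, from bench import ctrl gives the robot as it stands.
- The arm moves only by the shell command python3 -m pendant 'ROWS'. ROWS is JSON, a list that holds one entry, the list of rows, each a list of 7 numbers: the opening, from 0 (shut) to 1 (fully open), then the shift along the tool's x, y, z in mm, then the turn, a rotation vector about the tool's x, y, z in rad. A call has 1 to 5 rows; each row is the pose to reach, as a shift and turn from the pose commanded when the call began, along the tool's axes at that moment; what a row does not reach only later rows make up. A row lasts 1/12 s, in which the tool goes at most 41.7 mm and 7.16 degrees, less where a joint would pass 70% of its speed; a pose out of reach is approached as far as the arm can. A call with a gripper value outside its range is refused whole. The fingers move at their own pace and stop on an object; the grip force is fixed at half the most. Time passes only in rows, so rows that repeat a pose let the fingers close. It gives the time, the measured TCP pose, the force, the opening and the grip force at its end, in the units of the state.
- ctrl.get_obs(): the state, without advancing time (a new reading comes with each control period).
- ctrl.camera(name): name is "scene" or "top" or "wrist"; returns the picture (400x640x3 uint8, red, green, blue); there is no depth.
- ctrl.camera_params(name): a dict with "mtx" (3x3 intrinsics, pixels), "world_from_camera" (4x4, takes a point from camera to world coordinates); the wrist camera has in their place "tool_from_camera" (4x4, takes a point from camera to tool coordinates, whose origin is the TCP and whose axes are the flange's). Camera axes: x right, y down, z forward; pixel columns grow to the right and rows downward; lengths in m; the calibration is good to about 2 mm. A picture is of the moment at which its call begins: read the wrist's pose just before it. camera_params takes no time and is no camera call.
- ctrl.hand_in(): hands the job in; it is judged then, once.
Trained networks look in the newest picture that a camera, given by its name, has taken for a name from the list of things; names that differ only in an ending like _2 or _b are one class to them, and where a whole thing is asked for, a point or a joint stands for the part that bears it (a point fixed in the world has none). Each returns a list of dicts, best first, with "confidence" (0 to 1); they miss things now and then, are a little off and sometimes report something else, mostly with a low value. They report only what shows in the picture. A call takes as long as a camera call.
- ctrl.boxes_of(camera, name): "point" ([column, row] as shares, 0 to 1, of the picture: columns of its width, rows of its height, amid what is visible of it).
The state is a dict: "time_s": time; "q": joint angles; "dq": joint speeds; "joint_efforts": joint torques, N m; "eef_pos": TCP position; "eef_rot": TCP orientation; "wrist_force": force on the tool from outside, world axes, zero at the start; "torque": the same for the moment, N m; "opening": opening from 0.0 (shut) to 1.0 (fully open); "grasp_force": force on a finger pad.
Only numpy, scipy, OpenCV 4.12 (cv2) and the standard library are available. Lean on these libraries where they do the work, as an engineer would, in place of code of your own. Each camera call takes 0.05 s, during which the arm holds its last target. There are 200 camera calls.

## Working session

There is one attempt and no reset: what is moved stays moved. The work goes in short steps, Python scripts to look and compute and a shell command to move; the robot and the scene stay as the last step left them, time stands still between calls to the robot, and variables do not carry over. Pictures are saved under pics/ and viewed, at most 10 in all, crops included, and the job is handed in when it is done.

```bash
mkdir -p pics; ls
python3 - <<'E'
from bench import ctrl
import cv2,numpy as np
for c in ("scene","top"):
    im=ctrl.camera(c); cv2.imwrite(f"pics/{c}0.png",im[:,:,::-1])
    p=ctrl.camera_params(c); print(c,np.round(p["mtx"],1).tolist(),np.round(p["world_from_camera"],3).tolist())
    for n in ("case","bore_mouth","lid_knuckle","pin","pin_tip","pin_head","catch_tip","catch_pivot","needle","bore_end","lid"):
        print(n,[(np.round(np.array(d["point"])*[640,400],1).tolist(),round(d["confidence"],2)) for d in ctrl.boxes_of(c,n)[:2]])
o=ctrl.get_obs();print(o)
E
```

```text
pics
scene [[362.7, 0.0, 323.5], [0.0, 362.7, 199.4], [0.0, 0.0, 1.0]] [[0.324, 0.696, -0.641, 1.152], [0.946, -0.25, 0.207, -0.203], [-0.016, -0.674, -0.739, 0.77], [0.0, 0.0, 0.0, 1.0]]
case [([351.4, 222.1], 0.97), ([312.2, 287.0], 0.65)]
bore_mouth [([347.3, 223.9], 0.9), ([336.3, 166.6], 0.28)]
lid_knuckle [([359.4, 199.5], 0.73)]
pin [([247.5, 255.0], 0.7)]
pin_tip [([244.4, 253.8], 0.91), ([350.4, 221.2], 0.3)]
pin_head [([249.2, 255.0], 0.87), ([361.2, 201.4], 0.55)]
catch_tip [([351.9, 221.8], 0.18)]
catch_pivot [([344.4, 223.1], 0.66)]
needle [([247.0, 211.2], 0.69), ([429.4, 156.2], 0.31)]
bore_end [([347.7, 222.1], 0.66)]
lid [([360.6, 200.3], 0.59)]
top [[425.9, 0.0, 315.6], [0.0, 425.9, 202.5], [0.0, 0.0, 1.0]] [[0.011, -0.99, 0.141, 0.401], [-1.0, -0.01, 0.007, -0.012], [-0.005, -0.141, -0.99, 1.193], [0.0, 0.0, 0.0, 1.0]]
case [([293.1, 158.9], 0.79)]
bore_mouth [([295.4, 162.2], 0.59), ([160.3, 193.0], 0.44)]
lid_knuckle [([285.6, 187.6], 0.97)]
pin [([388.7, 177.7], 0.56)]
pin_tip [([396.3, 178.4], 0.53)]
pin_head [([392.7, 178.9], 0.5)]
catch_tip [([292.9, 226.1], 0.42)]
catch_pivot [([290.8, 161.8], 0.92)]
needle [([387.6, 230.7], 0.76)]
bore_end [([292.8, 161.3], 0.77)]
lid [([287.6, 187.7], 0.72)]
{'time_s': 1.2, 'q': array([-1.30925939e+00,  1.80790661e-01,  1.60700646e+00,  1.44156544e-05,
        1.35378167e+00, -2.06283755e-01]), 'dq': array([-0.00043398,  0.00085625, -0.00048085,  0.00089356, -0.00070642,
       -0.00016544]), 'joint_efforts': array([-3.27078260e-04, -4.44846475e+01, -3.51678264e+01, -4.54758383e-04,
        7.42585435e-04,  3.20713320e-05]), 'eef_pos': array([ 0.25932164, -0.51322012,  0.40469059]), 'eef_rot': array([6.73464098e-06, 9.72767842e-01, 2.31781633e-01, 7.22756488e-06]), 'wrist_force': array([ 0.11117467,  0.44032206, -1.01771409]), 'torque': array([0.04770876, 0.02715588, 0.02017972]), 'grasp_force': 0.0, 'opening': 1.004321783176687}
```

Run:
```python
import cv2
a=cv2.imread("pics/scene0.png");b=cv2.imread("pics/top0.png")
cv2.imwrite("pics/s1.png",cv2.resize(a[110:310,190:450],None,fx=3,fy=3,interpolation=cv2.INTER_CUBIC))
cv2.imwrite("pics/t1.png",cv2.resize(b[90:270,220:480],None,fx=3,fy=3,interpolation=cv2.INTER_CUBIC))
```

```text
(no output)
```

View pics/s1.png

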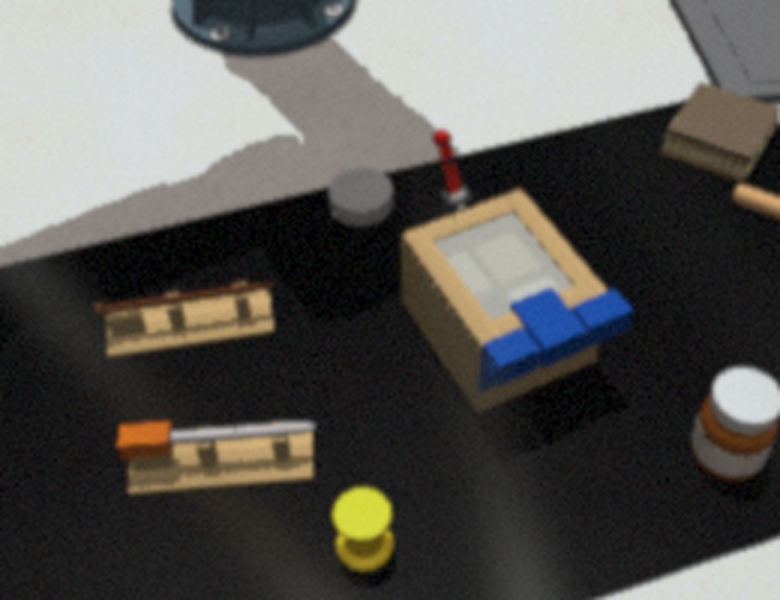

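View pics/t1.png

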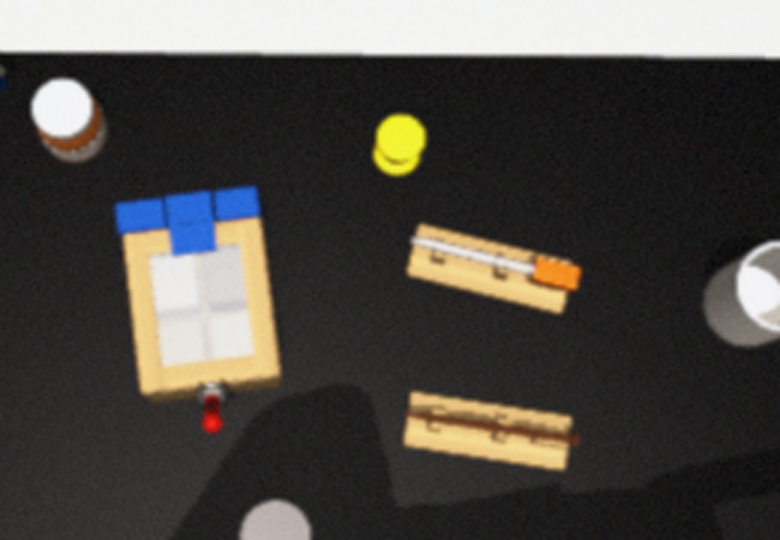

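The scene crop shows the case with its blue knuckles at about (485–630, 290–390) and the open red catch at (440,135). The pin, with its orange head, is at (145,440). The top crop shows the pin head at (556,273), its tip at (413,240), and the bore mouth at (259,200). Next I'll fit poses to the colour silhouettes.

```bash
cat > h.py <<'E'
import cv2,numpy as np
from scipy.optimize import minimize
from scipy.spatial.transform import Rotation as R
from bench import ctrl
S=4
def box(x0,x1,y0,y1,z0,z1): return np.array([[x,y,z] for x in(x0,x1) for y in(y0,y1) for z in(z0,z1)])/1e3
HEAD=[box(-40,0,-10,10,-10,10)]
BLUE=[box(72,98,-60,-23,72,98),box(72,98,-20,20,72,98),box(72,98,23,60,72,98),box(48,73,-18,18,93,97)]
def cam(c):
    p=ctrl.camera_params(c); K=np.array(p["mtx"])
    if "world_from_camera" in p: T=np.array(p["world_from_camera"])
    else:
        o=ctrl.get_obs(); T=np.eye(4); T[:3,:3]=R.from_quat(np.roll(o["eef_rot"],-1)).as_matrix(); T[:3,3]=o["eef_pos"]; T=T@np.array(p["tool_from_camera"])
    return K,T
def proj(K,T,P):
    q=(P-T[:3,3])@T[:3,:3]; q=q@K.T; return q[:,:2]/q[:,2:]
def ray(K,T,uv,z):
    d=T[:3,:3]@np.linalg.solve(K,[*uv,1]); return T[:3,3]+d*(z-T[2,3])/d[2]
def mask(im,col):
    h,s,v=cv2.split(cv2.cvtColor(cv2.GaussianBlur(im,(3,3),0),cv2.COLOR_RGB2HSV))
    lo,hi={"orange":(5,18),"blue":(105,125)}[col]
    m=((h>=lo)&(h<=hi)&(s>150)&(v>60)).astype(np.uint8)
    n,l,st,_=cv2.connectedComponentsWithStats(m)
    return m
def place(P,p,z=0):
    c,s=np.cos(p[2]),np.sin(p[2]); return P@np.array([[c,-s,0],[s,c,0],[0,0,1]]).T+[p[0],p[1],z]
def fit(parts,views,p0,z=0):
    """views: (K,T,mask); fits x,y,yaw by silhouette"""
    p0=np.array(p0,float); W=[]
    for K,T,m in views:
        u=proj(K,T,np.vstack([place(q,p0,z) for q in parts])); lo=np.maximum(u.min(0)-25,0).astype(int); hi=u.max(0).astype(int)+25
        mm=m[lo[1]:hi[1],lo[0]:hi[0]]; W.append((K,T,lo,mm.astype(np.float32)))
    def cost(d):
        p=p0+d*[1e-3,1e-3,1e-2]; e=0
        for K,T,lo,mm in W:
            a=np.zeros((mm.shape[0]*S,mm.shape[1]*S),np.uint8)
            for q in parts:
                u=(proj(K,T,place(q,p,z))-lo+.5)*S-.5
                cv2.fillConvexPoly(a,cv2.convexHull(np.round(u*16).astype(np.int32)),255,shift=4)
            a=cv2.resize(a,mm.shape[::-1],interpolation=cv2.INTER_AREA)/255
            a=cv2.GaussianBlur(a,(3,3),0); b=cv2.GaussianBlur(mm,(3,3),0)
            e+=((a-b)**2).sum()/max(b.sum(),1)
        return e
    best=None
    for s in(8,3):
        x0=np.zeros(3) if best is None else best.x
        best=minimize(cost,x0,method="Nelder-Mead",options=dict(initial_simplex=x0+np.vstack([np.zeros(3),np.eye(3)*s]),xatol=.02,fatol=1e-5,maxiter=400))
    return p0+best.x*[1e-3,1e-3,1e-2],best.fun
E
python3 - <<'E'
from h import *
V={c:cv2.imread(f"pics/{c}0.png")[:,:,::-1].copy() for c in("scene","top")}
C={c:cam(c) for c in V}
pk=lambda c,r:(220+(c+.5)/3-.5,90+(r+.5)/3-.5)
t=C["top"]
m1=ray(*t,pk(257,187),.098)[:2];m2=ray(*t,pk(116,204),.098)[:2]
d=(m2-m1);print("len",np.hypot(*d)); yaw=np.arctan2(d[1],d[0])-np.pi/2
c0=(m1+m2)/2-np.array([np.cos(yaw),np.sin(yaw)])*.098
h=ray(*t,pk(535,268),.048)[:2];tip=ray(*t,pk(413,240),.04)[:2];print("pin",h,tip)
p0=[*h,np.arctan2(*(tip-h)[::-1])]
for vs in(("scene","top"),("scene",),("top",)):
    print(vs,"case",*fit(BLUE,[(*C[v],mask(V[v],"blue")) for v in vs],[*c0,yaw]),"pin",*fit(HEAD,[(*C[v],mask(V[v],"orange")) for v in vs],p0,.04))
print(c0,yaw,p0)
E
```

```text
len 0.12487502361510419
pin [ 0.63080709 -0.22934242] [ 0.65754589 -0.11903131]
('scene', 'top') case [0.58762016 0.07044037 0.16000777] 0.326036988567596 pin [ 0.62881071 -0.23193728  1.3507032 ] 0.11199093244651784
('scene',) case [0.58230394 0.06948675 0.17401562] 0.16126144810591886 pin [ 0.62591577 -0.23241273  1.37468097] 0.025720863174271077
('top',) case [0.58980966 0.07266864 0.14369303] 0.07382469703960014 pin [ 0.63121242 -0.23128963  1.33016001] 0.015988835006148935
[0.58552981 0.07237375] 0.1329773311975897 [np.float64(0.6308070893453208), np.float64(-0.22934242258545753), np.float64(1.332988593985625)]
```

```bash
cat >> h.py <<'E'
def goto(x,y,z,phi,tilt=None):
    """TCP target, tool down with tool x at yaw phi -> shift mm (tool axes), rotvec"""
    o=ctrl.get_obs(); A=R.from_quat(np.roll(o["eef_rot"],-1))
    c,s=np.cos(phi),np.sin(phi); B=R.from_matrix(np.array([[c,s,0],[s,-c,0],[0,0,-1]]))
    print("rows:",np.round(A.inv().apply(np.array([x,y,z])-o["eef_pos"])*1e3,1).tolist(),np.round((A.inv()*B).as_rotvec(),3).tolist(),"t",round(o["time_s"],2))
E
python3 - <<'E'
from h import *
p=ctrl.camera_params("wrist");print(np.round(p["mtx"],1).tolist(),np.round(p["tool_from_camera"],3).tolist())
g=np.array([.6305,-.231])-.021*np.array([np.cos(1.335),np.sin(1.335)])
goto(*g,.32,1.335)
E
```

```text
[[337.3, 0.0, 319.7], [0.0, 337.3, 199.8], [0.0, 0.0, 1.0]] [[0.0, -0.95, -0.311, 0.08], [1.0, -0.0, 0.001, 0.001], [-0.001, -0.311, 0.95, 0.03], [0.0, 0.0, 0.0, 1.0]]
rows: [445.0, -68.5, 84.7] [0.0, -0.0, -0.867] t 1.2
```

```bash
python3 -m pendant '[[[1,445,-68.5,84.7,0,0,-0.867],[1,445,-68.5,84.7,0,0,-0.867],[1,445,-68.5,84.7,0,0,-0.867],[1,445,-68.5,84.7,0,0,-0.867],[1,445,-68.5,84.7,0,0,-0.867]]]'; python3 -c "
from h import *
g=np.array([.6305,-.231])-.021*np.array([np.cos(1.335),np.sin(1.335)])
goto(*g,.32,1.335)"
```

```text
time_s: 1.62
eef_pos: [0.4271, -0.393, 0.366]
eef_rot: [0.0, 0.853, 0.522, 0.0]
wrist_force: [0.6, -0.1, 0.0]
opening: 1.005
grasp_force: 0.0
rows: [216.4, 112.3, 46.1] [0.001, 0.0, -0.237] t 1.62
```

```bash
python3 -m pendant '[[[1,200,104,43,0,0,-0.2],[1,200,104,43,0,0,-0.2],[1,200,104,43,0,0,-0.2],[1,200,104,43,0,0,-0.2],[1,200,104,43,0,0,-0.2]]]'; python3 -m pendant '[[[1,0,0,0,0,0,0],[1,0,0,0,0,0,0],[1,0,0,0,0,0,0]]]'
cat > look.py <<'E'
from h import *
import sys
K,T=cam("wrist"); im=ctrl.camera("wrist"); cv2.imwrite(f"pics/{sys.argv[1]}.png",im[:,:,::-1]); np.savez(f"pics/{sys.argv[1]}.npz",K=K,T=T)
E
python3 look.py w1; python3 -c "
from h import *
K,T=cam('wrist'); im=cv2.imread('pics/w1.png')[:,:,::-1].copy(); m=mask(im,'orange');print(m.sum())
r,f=fit(HEAD,[(K,T,m)],[.6305,-.231,1.335],.04);print(r,f)
goto(*(r[:2]-.021*np.array([np.cos(r[2]),np.sin(r[2])])),.195,r[2])"
```

```text
time_s: 2.03
eef_pos: [0.5947, -0.2749, 0.3268]
eef_rot: [0.0, 0.798, 0.602, -0.0]
wrist_force: [0.9, -0.8, 0.2]
opening: 1.0
grasp_force: 0.0
time_s: 2.28
eef_pos: [0.5933, -0.2762, 0.3268]
eef_rot: [-0.0, 0.798, 0.603, -0.0]
wrist_force: [-0.8, -0.0, 0.4]
opening: 1.001
grasp_force: 0.0
1527
[ 0.63054291 -0.23200955  1.31872879] 0.020474093432781258
rows: [32.6, 24.5, 132.2] [-0.0, 0.0, -0.026] t 2.33
```

View pics/w1.png

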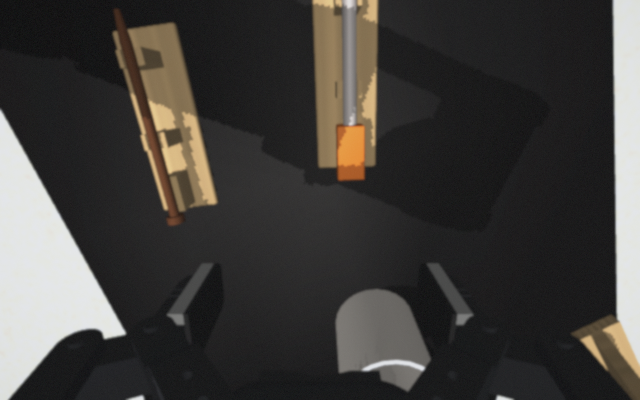

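The wrist view shows the orange head at (350,150) with its shaft running up the image. The needle is well off to the left at (150,130). The silhouette fit is clean, so I'll descend.

```bash
python3 -m pendant '[[[1,32.6,24.5,40,0,0,-0.024],[1,32.6,24.5,60,0,0,-0.024],[1,32.6,24.5,60,0,0,-0.024],[1,32.6,24.5,60,0,0,-0.024]]]'; python3 look.py w2;  python3 -c "
from h import *
K,T=cam('wrist'); im=cv2.imread('pics/w2.png')[:,:,::-1].copy(); m=mask(im,'orange');print(m.sum())
r,f=fit(HEAD,[(K,T,m)],[.6305,-.232,1.322],.04);print(r,f)
goto(*(r[:2]-.021*np.array([np.cos(r[2]),np.sin(r[2])])),.195,r[2])"
```

```text
time_s: 2.67
eef_pos: [0.6244, -0.2523, 0.2654]
eef_rot: [-0.002, 0.791, 0.611, -0.001]
wrist_force: [-0.3, -0.6, 0.1]
opening: 1.001
grasp_force: 0.0
2154
[ 0.63134522 -0.23330433  1.33730577] 0.07573177412703207
rows: [-0.2, 1.7, 72.6] [-0.001, 0.0, -0.022] t 2.72
```

```bash
python3 -m pendant '[[[1,0,1,30,0,0,-0.012],[0.6,0,1,60,0,0,-0.012],[0.6,0,1,72,0,0,-0.012],[0.6,0,1,72,0,0,-0.012],[0.6,0,1,72,0,0,-0.012]]]'; python3 -m pendant '[[[0,0,0,0,0,0,0],[0,0,0,0,0,0,0],[0,0,0,0,0,0,0],[0,0,0,0,0,0,0],[0,0,0,0,0,0,0]]]'
```

```text
time_s: 3.13
eef_pos: [0.6266, -0.253, 0.1965]
eef_rot: [0.0, 0.788, 0.616, 0.0]
wrist_force: [0.3, 0.9, -0.3]
opening: 0.603
grasp_force: 0.0
time_s: 3.55
eef_pos: [0.6273, -0.2526, 0.1978]
eef_rot: [0.001, 0.787, 0.617, 0.0]
wrist_force: [-4.5, 0.1, 7.1]
opening: 0.225
grasp_force: 57.9
```

```bash
python3 -m pendant '[[[0,0,0,-20,0,0,0],[0,0,0,-60,0,0,0],[0,0,0,-100,0,0,0],[0,0,0,-140,0,0,0],[0,0,0,-164,0,0,0]]]'; python3 -c "
from h import *
goto(.6228,-.0252,.36,1.711)"
```

```text
time_s: 3.97
eef_pos: [0.6275, -0.2523, 0.3659]
eef_rot: [0.004, 0.787, 0.617, 0.001]
wrist_force: [2.2, -1.2, 0.3]
opening: 0.222
grasp_force: 58.5
rows: [219.4, -58.9, 5.0] [0.007, 0.004, -0.382] t 3.97
```

```bash
python3 -m pendant '[[[0,40,-10,4,0,0,-0.1],[0,80,-22,4,0,0,-0.2],[0,120,-35,4,0,0,-0.3],[0,160,-46,4,0,0,-0.382],[0,195,-54,4,0,0,-0.382]]]';python3 -m pendant '[[[0,25,0,0,0,0,0],[0,25,0,0,0,0,0],[0,25,0,0,0,0,0],[0,25,0,0,0,0,0]]]'; python3 look.py w3; python3 -c "
from h import *
K,T=cam('wrist'); im=cv2.imread('pics/w3.png')[:,:,::-1].copy(); m=mask(im,'blue');print(m.sum())
print(fit(BLUE,[(K,T,m)],[.589,.072,.14]))
print(ctrl.get_obs()['eef_pos'],ctrl.get_obs()['eef_rot'])"
```

```text
time_s: 4.38
eef_pos: [0.6204, -0.0473, 0.3565]
eef_rot: [0.001, 0.654, 0.756, 0.001]
wrist_force: [0.7, 0.2, -0.5]
opening: 0.227
grasp_force: 58.6
time_s: 4.72
eef_pos: [0.6177, -0.0253, 0.356]
eef_rot: [0.001, 0.656, 0.755, 0.0]
wrist_force: [1.2, -1.1, -0.4]
opening: 0.224
grasp_force: 58.6
9103
(array([0.58759695, 0.06923084, 0.13879867]), np.float64(0.06820133767336463))
[ 0.6177296  -0.02587508  0.3558644 ] [6.62111488e-04 6.56166150e-01 7.54616146e-01 1.33648790e-04]
```

View pics/w3.png

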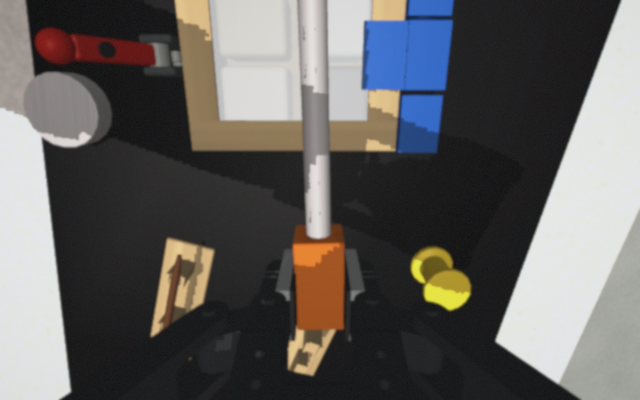

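The wrist view shows the pin in the grip with its shaft nearly vertical, from (316,235) to (313,0). The first knuckle's end face is at about (398–438,152), and the open catch is at (55,45). I'll check the fit and the yaw of the shaft.

Run:
```python
from h import *
d=np.load("pics/w3.npz");K,T=d["K"],d["T"]
im=cv2.imread("pics/w3.png"); g=im.astype(int)
m=mask(im[:,:,::-1].copy(),"blue")
for v in(105,115,125,135,140,145): 
    c=np.flatnonzero(m[v,380:460])+380; print(v,c.min(),c.max(),end=" | ")
for u in(405,415,425,433):
    c=np.flatnonzero(m[90:170,u])+90; print(u,c.max(),end=" | ")
P=np.array([.5876,.0692,.1388])
print()
for q in([98,-60,98],[72,-60,98],[98,60,98],[98,-20,98],[98,-23,98],[-70,-60,93]): print(q,proj(K,T,place(np.array([q])/1e3,P))[0].round(1))
# shaft edges via gradients
gr=cv2.GaussianBlur(cv2.cvtColor(im,cv2.COLOR_BGR2GRAY),(1,5),0).astype(float)
for v in range(10,231,20):
    dx=np.gradient(gr[v]); s=dx[285:345]; idx=np.argsort(-abs(s))[:6]+285; print(v,sorted((int(i),int(dx[i])) for i in idx))
cv2.imwrite("pics/w3c.png",cv2.resize(im[0:250,250:470],None,fx=2.4,fy=2.4,interpolation=cv2.INTER_CUBIC))
```

```text
105 401 442 | 115 400 440 | 125 399 439 | 135 399 438 | 140 398 437 | 145 398 437 | 405 151 | 415 152 | 425 152 | 433 152 | 
[98, -60, 98] [437.3 152.8]
[72, -60, 98] [399.1 152.7]
[98, 60, 98] [460.7 -57. ]
[98, -20, 98] [444.2  90.9]
[98, -23, 98] [443.7  95.8]
[-70, -60, 93] [192.5 151.1]
10 [(296, -17), (297, -22), (298, -11), (326, 20), (327, 33), (328, 23)]
30 [(297, -20), (298, -22), (304, 16), (305, 15), (327, 33), (328, 32)]
50 [(298, -20), (299, -22), (325, -12), (327, 31), (328, 35), (329, 15)]
70 [(299, -21), (300, -16), (306, 15), (314, -13), (328, 26), (329, 20)]
90 [(300, -32), (301, -31), (312, 25), (313, 25), (328, 26), (329, 24)]
110 [(300, -22), (301, -34), (302, -28), (328, 32), (329, 31), (330, 14)]
130 [(301, -8), (302, -9), (305, 6), (327, -5), (329, 9), (330, 7)]
150 [(304, 6), (305, 7), (306, 7), (326, -5), (327, -8), (328, -8)]
170 [(303, 20), (309, 31), (310, 30), (328, -23), (329, -27), (330, -23)]
190 [(304, 23), (306, 22), (307, 28), (308, 27), (329, -26), (330, -26)]
210 [(304, 27), (305, 39), (306, 34), (307, 22), (329, -25), (330, -27)]
230 [(305, 24), (306, 34), (307, 29), (308, 19), (329, -19), (330, -19)]
```

View pics/w3c.png

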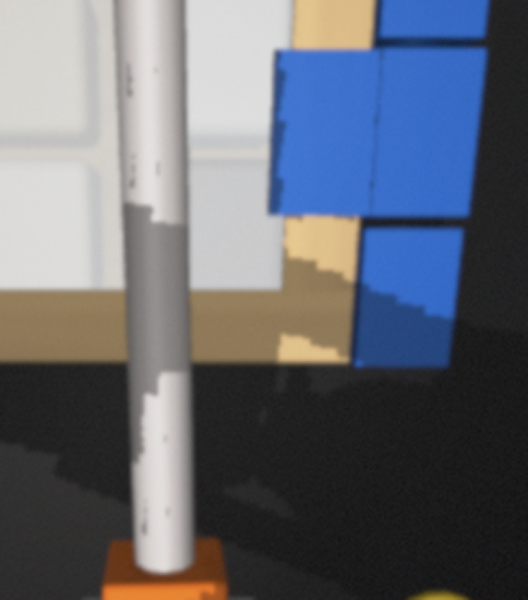

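Run:
```python
from h import *
from scipy.optimize import least_squares
p=ctrl.camera_params("wrist");K=np.array(p["mtx"]);T=np.array(p["tool_from_camera"])
E=[(10,296.8,327),(30,297.6,327.6),(50,298.6,327.8),(70,299.5,328.4),(90,300.5,328.5),(110,301.2,328.8),(210,305.2,329.8),(230,306,329.7)]
def model(a):
    y0,z0,yw,pt=a; out=[]
    d=np.array([1,yw,pt]); t=np.linspace(0,.11,60)[:,None]
    P=np.array([.0,y0,z0])+t*d
    C=T[:3,3]; v=P-C; n=np.cross(v,d); n/=np.linalg.norm(n,axis=1)[:,None]
    # tangent points: silhouettes at offset r along n (approx)
    A=proj(K,T,P+.005*n); B=proj(K,T,P-.005*n)
    return A,B
def res(a):
    A,B=model(a); r=[]
    f=lambda Q,v:np.interp(v,Q[::-1,1],Q[::-1,0])
    for v,l,rr in E:
        x=sorted([f(A,v),f(B,v)]); r+=[x[0]-l,x[1]-rr]
    return r
s=least_squares(res,[0,.155,0,0],x_scale=[.001,.001,.01,.01]);J=s.jac;cov=np.linalg.inv(J.T@J)*.25
print(s.x,np.sqrt(np.diag(cov)),np.round(s.fun,1))
# shoulder x: orange/shaft junction row ~238 at shaft bottom-ish, head top front edge row 226 at z0-10
z0=s.x[1]
for row,dz in((226,-.010),(238,0.004)):
    dcam=T[:3,:3]@np.linalg.solve(K,[317,row,1]); k=(z0+dz-T[2,3])/dcam[2]; print(row,(T[:3,3]+dcam*k))
P=np.array([.5876,.0692,.1388]); mo=place(np.array([[.085,-.06,.085]]),P)[0]; print("mouth",mo)
```

```text
[ 0.00088255  0.16227251 -0.0221071  -0.06942213] [0.00015077 0.00355948 0.00185112 0.04366479] [ 0.1  0.4  0.2  0.  -0.   0.1 -0.1 -0.3 -0.2 -0.2 -0.1 -0.2  0.1 -0.1
  0.1  0.3]
226 [2.81488844e-02 1.60829510e-05 1.52272507e-01]
238 [ 1.66221139e-02 -1.17520020e-04  1.66272507e-01]
mouth [0.68008382 0.02153719 0.085     ]
```

```bash
cat >> h.py <<'E'
CASE=np.array([.5876,.0692,.1388]); MO=np.array([.68008,.02154]); AX=np.array([-np.sin(.1388),np.cos(.1388)])
def pre(gap,z,dy=0,yw=-.0221,y0=.00088,tipx=.135):
    """TCP target with tip `gap` short of the mouth, shifted dy along case +x"""
    phi=.1388+np.pi/2+yw; c,s=np.cos(phi),np.sin(phi)
    t=MO-gap*AX+dy*np.array([AX[1],-AX[0]]); lx,ly=tipx,y0+yw*tipx
    return goto(*(t-np.array([c*lx+s*ly,s*lx-c*ly])),z,phi)
E
python3 -c "
from h import *
pre(.025,.243)"
```

```text
rows: [-121.6, 67.2, 113.0] [0.001, 0.001, 0.023] t 4.77
```

```bash
python3 -m pendant '[[[0,-40,15,0,0,0,0.023],[0,-80,40,20,0,0,0.023],[0,-112,60,40,0,0,0.023],[0,-121.6,67.2,75,0,0,0.023],[0,-121.6,67.2,105,0,0,0.023]]]';python3 -m pendant '[[[0,0,0,8,0,0,0],[0,0,0,8,0,0,0],[0,0,0,8,0,0,0],[0,0,0,8,0,0,0]]]'
python3 - <<'E'
from h import *
for c in("scene","top"):
    im=ctrl.camera(c)[:,:,::-1]; cv2.imwrite(f"pics/{c}2.png",im)
a=cv2.imread("pics/scene2.png")[160:290,250:420];b=cv2.imread("pics/top2.png")[120:230,250:430]
cv2.imwrite("pics/c2.png",cv2.resize(a,None,fx=4.4,fy=4.4,interpolation=cv2.INTER_CUBIC))
pre(.025,.243)
E
```

```text
time_s: 5.18
eef_pos: [0.7031, -0.1423, 0.2505]
eef_rot: [0.003, 0.667, 0.745, 0.001]
wrist_force: [-0.9, -0.2, -0.9]
opening: 0.221
grasp_force: 58.5
time_s: 5.52
eef_pos: [0.7018, -0.1362, 0.2452]
eef_rot: [0.002, 0.664, 0.747, 0.001]
wrist_force: [-0.5, 0.1, 1.3]
opening: 0.221
grasp_force: 58.5
rows: [-1.1, -0.7, 2.7] [0.004, 0.002, 0.001] t 5.62
```

View pics/c2.png

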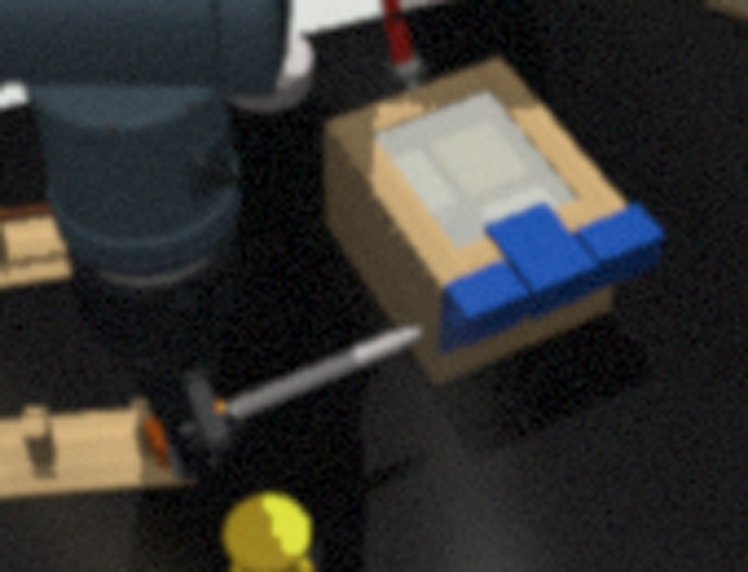

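Run:
```python
from h import *
K,T=cam("scene"); o=ctrl.get_obs()
cr=lambda uv:((uv-[250,160]+.5)*4.4-.5).round(1)
for q in([72,-60,98],[98,-60,98],[98,-60,72],[72,-60,72],[98,60,98],[98,60,72],[72,60,98],[85,-60,85],[-70,-60,93],[70,-60,0]): print(q,cr(proj(K,T,place(np.array([q])/1e3,CASE))[0]))
Rm=R.from_quat(np.roll(o["eef_rot"],-1)).as_matrix()
for pt in(0,-.035,-.07):
  for z0 in (.155,.158):
    P=np.array([[x,.0009-.0221*x,z0+pt*(x-.021)] for x in(.021,.135)])
    w=P@Rm.T+o["eef_pos"]; print(pt,z0,[cr(u) for u in proj(K,T,w)],w[:,2].round(4))
im=cv2.imread("pics/scene2.png")
cv2.imwrite("pics/c3.png",cv2.resize(im[205:265,290:390],None,fx=8,fy=8,interpolation=cv2.INTER_CUBIC))
```

```text
[72, -60, 98] [445.6 286.6]
[98, -60, 98] [470.2 321.1]
[98, -60, 72] [467.8 350.4]
[72, -60, 72] [443.7 316.1]
[98, 60, 98] [660.2 239.8]
[98, 60, 72] [653.8 269.8]
[72, 60, 98] [633.2 208.1]
[85, -60, 85] [456.7 318.6]
[-70, -60, 93] [325.8 124.3]
[70, -60, 0] [437.2 389.1]
0 0.155 [array([221.8, 414.7]), array([418.5, 331.2])] [0.0906 0.0903]
0 0.158 [array([222.2, 418.1]), array([418.3, 334.6])] [0.0876 0.0873]
-0.035 0.155 [array([221.8, 414.7]), array([418.7, 326.6])] [0.0906 0.0943]
-0.035 0.158 [array([222.2, 418.1]), array([418.5, 330.1])] [0.0876 0.0913]
-0.07 0.155 [array([221.8, 414.7]), array([418.9, 322. ])] [0.0906 0.0983]
-0.07 0.158 [array([222.2, 418.1]), array([418.7, 325.5])] [0.0876 0.0953]
```

View pics/c3.png

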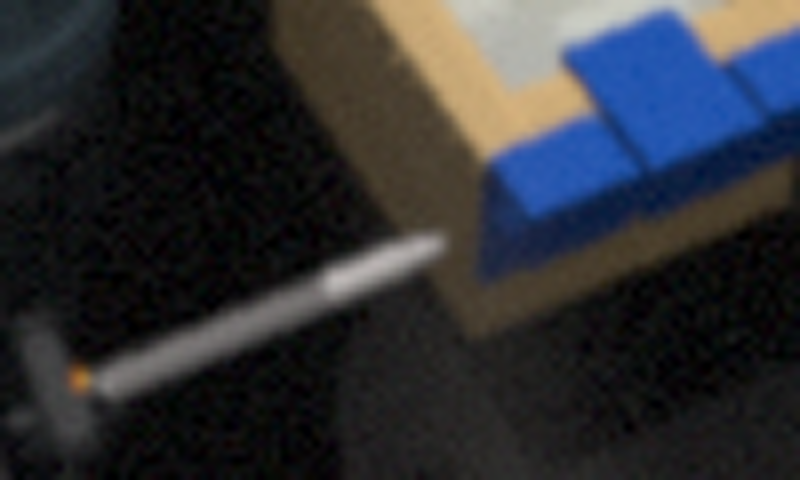

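Run:
```python
from h import *
K,T=cam("top"); o=ctrl.get_obs(); im=cv2.imread("pics/top2.png"); g=cv2.cvtColor(im,cv2.COLOR_BGR2GRAY).astype(float)
Rm=R.from_quat(np.roll(o["eef_rot"],-1)).as_matrix()
X=np.linspace(.06,.135,16); P=np.array([[x,.0009-.0221*x,.155] for x in X]); u=proj(K,T,P@Rm.T+o["eef_pos"])
for x,(c,r) in zip(X,u):
    ci=int(round(c)); col=g[int(r)-7:int(r)+8,ci]; w=np.clip(col-70,0,None); rr=(np.arange(int(r)-7,int(r)+8)*w).sum()/max(w.sum(),1)
    print(round(x,3),c.round(1),r.round(1),"obs row",rr.round(2),col.max())
m=mask(im[:,:,::-1].copy(),"blue").astype(np.float32)
print(fit(BLUE,[(K,T,m)],CASE))
```

```text
0.06 343.1 151.5 obs row 149.17 114.0
0.065 341.2 151.8 obs row 149.03 115.0
0.07 339.4 152.0 obs row 149.13 130.0
0.075 337.5 152.2 obs row 151.05 154.0
0.08 335.6 152.5 obs row 151.62 164.0
0.085 333.8 152.7 obs row 152.45 165.0
0.09 331.9 153.0 obs row 152.81 166.0
0.095 330.0 153.2 obs row 155.18 165.0
0.1 328.2 153.4 obs row 155.71 184.0
0.105 326.3 153.7 obs row 154.0 228.0
0.11 324.4 153.9 obs row 154.0 232.0
0.115 322.6 154.1 obs row 154.1 232.0
0.12 320.7 154.4 obs row 154.44 230.0
0.125 318.8 154.6 obs row 154.69 224.0
0.13 317.0 154.9 obs row 154.97 227.0
0.135 315.1 155.1 obs row 155.12 200.0
(array([0.58985726, 0.07233039, 0.1387849 ]), np.float64(0.07349826201460977))
```

Run:
```python
from h import *
K,T=cam("top")
for f in("top0","top2"):
    im=cv2.imread(f"pics/{f}.png").astype(float); B=im[:,:,0]-im[:,:,2]
    for y in(-50,-40,-30,0,30,40,50):
        a,b,c=[proj(K,T,place(np.array([[x,y,z]])/1e3,CASE))[0] for x,z in((98,98),(72,98),(98,72))]
        ci=int(round(a[0])); col=B[:,ci]; t=col[int((a[1]+b[1])/2)]/2; r0=int(a[1])-5
        i=next(r for r in range(r0,r0+20) if col[r]>t); top=i-1+(t-col[i-1])/(col[i]-col[i-1])
        j=next((r for r in range(i+3,r0+40) if col[r]<t)); bot=j-1+(col[j-1]-t)/(col[j-1]-col[j])
        print(f,y,"pred",a.round(1)[1],b.round(1)[1],"zlow",c[1].round(1),"obs",round(top,2),round(bot,2))
```

```text
top0 -50 pred 151.7 161.3 zlow 154.2 obs 151.77 161.55
top0 -40 pred 152.2 161.7 zlow 154.7 obs 152.24 162.19
top0 -30 pred 152.7 162.2 zlow 155.1 obs 152.79 162.6
top0 0 pred 154.1 163.6 zlow 156.5 obs 153.86 173.83
top0 30 pred 155.5 165.1 zlow 157.9 obs 155.78 165.45
top0 40 pred 156.0 165.6 zlow 158.4 obs 156.08 166.05
top0 50 pred 156.5 166.0 zlow 158.9 obs 156.71 166.47
top2 -50 pred 151.7 161.3 zlow 154.2 obs 151.77 161.56
top2 -40 pred 152.2 161.7 zlow 154.7 obs 152.27 162.16
top2 -30 pred 152.7 162.2 zlow 155.1 obs 152.81 162.58
top2 0 pred 154.1 163.6 zlow 156.5 obs 153.83 173.84
top2 30 pred 155.5 165.1 zlow 157.9 obs 155.77 165.47
top2 40 pred 156.0 165.6 zlow 158.4 obs 156.11 166.02
top2 50 pred 156.5 166.0 zlow 158.9 obs 156.74 166.49
```

```bash
python3 -m pendant '[[[0,0,-1,4.5,0.003,0.002,0.001],[0,10,-1.2,4.5,0.003,0.002,0.001],[0,20,-1.5,4.5,0.003,0.002,0.001],[0,30,-1.7,4.5,0.003,0.002,0.001],[0,36,-1.8,4.5,0.003,0.002,0.001]]]'; python3 -m pendant '[[[0,7,-0.15,0,0,0,0],[0,7,-0.15,0,0,0,0]]]'; python3 -c "
from h import *
pre(-.018,.2405)"
```

```text
time_s: 6.03
eef_pos: [0.695, -0.0985, 0.2381]
eef_rot: [-0.002, 0.664, 0.747, -0.0]
wrist_force: [-0.1, -1.3, 3.2]
opening: 0.226
grasp_force: 58.7
time_s: 6.2
eef_pos: [0.694, -0.0916, 0.2381]
eef_rot: [-0.002, 0.664, 0.747, -0.0]
wrist_force: [-2.1, 1.2, 2.4]
opening: 0.218
grasp_force: 59.0
rows: [-3.0, 1.0, -2.4] [-0.003, -0.003, 0.001] t 6.2
```

```bash
python3 -m pendant '[[[0,2,0.3,-1.5,-0.003,-0.002,0],[0,10,0.1,-1.5,-0.003,-0.002,0],[0,18,-0.1,-1.5,-0.003,-0.002,0],[0,26,-0.3,-1.5,-0.003,-0.002,0],[0,26,-0.3,-1.5,-0.003,-0.002,0]]]'
```

```text
time_s: 6.62
eef_pos: [0.6904, -0.0659, 0.2391]
eef_rot: [-0.001, 0.665, 0.747, 0.0]
wrist_force: [-2.3, 2.4, 2.2]
opening: 0.224
grasp_force: 59.0
```

```bash
python3 -m pendant '[[[0,5,-0.5,-0.8,0,0,0],[0,13,-0.7,-0.8,0,0,0],[0,21,-0.9,-0.8,0,0,0],[0,29,-1.1,-0.8,0,0,0],[0,35,-1.2,-0.8,0,0,0]]]'
```

```text
time_s: 7.03
eef_pos: [0.6854, -0.0319, 0.2399]
eef_rot: [-0.0, 0.665, 0.747, 0.0]
wrist_force: [-0.6, 0.3, -0.5]
opening: 0.224
grasp_force: 58.6
```

```bash
python3 -m pendant '[[[0,8,-0.2,0,0,0,0],[0,16,-0.4,0,0,0,0],[0,22,-0.5,0,0,0,0],[0,26,-0.6,0,0,0,0]]]'; python3 -m pendant '[[[0,2,0,0,0,0,0],[0,4,-0.1,0,0,0,0]]]'
```

```text
time_s: 7.37
eef_pos: [0.6818, -0.0063, 0.2401]
eef_rot: [-0.0, 0.665, 0.747, 0.0]
wrist_force: [0.6, -1.1, -0.3]
opening: 0.217
grasp_force: 58.6
time_s: 7.53
eef_pos: [0.6814, -0.0032, 0.2401]
eef_rot: [0.0, 0.665, 0.747, 0.0]
wrist_force: [0.4, -0.7, 0.3]
opening: 0.22
grasp_force: 58.6
```

```bash
python3 -m pendant '[[[0,1,0,0,0,0,0],[0,2,0,0,0,0,0],[0,3,-0.1,0,0,0,0]]]';  python3 -m pendant '[[[0,1,0,0,0,0,0],[0,2,0,0,0,0,0],[0,3,-0.1,0,0,0,0]]]'
```

```text
time_s: 7.78
eef_pos: [0.6811, -0.0011, 0.2401]
eef_rot: [0.001, 0.665, 0.747, -0.0]
wrist_force: [1.7, -4.9, -1.0]
opening: 0.223
grasp_force: 58.5
time_s: 8.03
eef_pos: [0.6809, -0.0003, 0.2402]
eef_rot: [0.002, 0.665, 0.747, -0.001]
wrist_force: [2.4, -15.6, -3.8]
opening: 0.22
grasp_force: 58.3
```

```bash
python3 -m pendant '[[[0,-2.5,0,0,0,0,0],[0.25,-2.5,0,0,0,0,0],[0.4,-2.5,0,0,0,0,0],[0.6,-2.5,0,0,0,0,0],[0.7,-2.5,0,0,0,0,0]]]'; python3 -m pendant '[[[0.7,0,0,-20,0,0,0],[0.7,0,0,-60,0,0,0],[0.7,0,0,-100,0,0,0],[0.7,-20,0,-120,0,0,0],[0.7,-20,0,-120,0,0,0]]]'; python3 -m pendant '[[[0.7,-30,0,0,0,0,0],[0.7,-30,0,0,0,0,0],[0.7,-30,0,0,0,0,0]]]';python3 look.py w4
```

```text
time_s: 8.45
eef_pos: [0.6806, 0.0005, 0.2398]
eef_rot: [-0.0, 0.665, 0.747, 0.0]
wrist_force: [-0.0, -0.5, -0.8]
opening: 0.666
grasp_force: 0.0
time_s: 8.87
eef_pos: [0.685, -0.0218, 0.3677]
eef_rot: [0.006, 0.665, 0.747, 0.003]
wrist_force: [0.3, -0.5, 1.5]
opening: 0.698
grasp_force: 0.0
time_s: 9.12
eef_pos: [0.6863, -0.0506, 0.3591]
eef_rot: [-0.001, 0.666, 0.746, -0.0]
wrist_force: [0.1, 0.9, -1.2]
opening: 0.701
grasp_force: 0.0
```

View pics/w4.png

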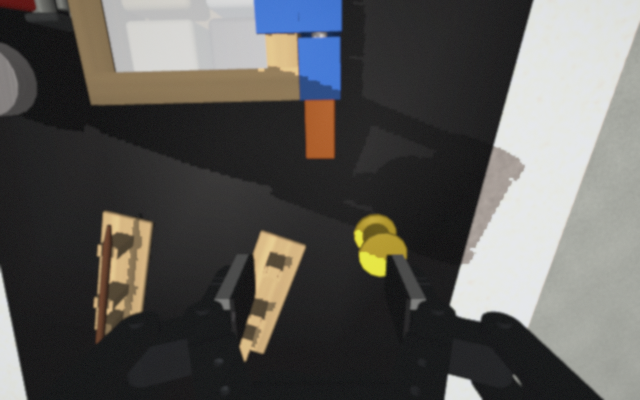

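The view shows the orange head at (320,128) butted flush against the first knuckle, with no shaft showing, so the pin is home. The needle and spool are undisturbed. The catch is next.

```bash
python3 -c "
from h import *
p=place(np.array([[-.152,0,0]]),CASE)[0]; goto(p[0],p[1],.372,1.7096)"
```

```text
rows: [125.9, -236.3, -12.6] [-0.001, -0.001, -0.024] t 9.17
```

```bash
python3 -m pendant '[[[0,20,-36,-13,0,0,-0.024],[0,40,-72,-13,0,0,-0.024],[0,59,-108,-13,0,0,-0.024],[0,77,-144,-13,0,0,-0.024],[0,96,-180,-13,0,0,-0.024]]]'; python3 -m pendant '[[[0,15,-28,0,0,0,0],[0,30,-56,0,0,0,0],[0,30,-56,0,0,0,0],[0,30,-56,0,0,0,0]]]'; python3 -c "
from h import *
p=place(np.array([[-.152,0,0]]),CASE)[0]; goto(p[0],p[1],.312,1.7096)"
```

```text
time_s: 9.58
eef_pos: [0.4944, 0.0263, 0.3719]
eef_rot: [-0.001, 0.656, 0.755, -0.0]
wrist_force: [0.0, 0.5, 0.6]
opening: 0.007
grasp_force: 0.0
time_s: 9.92
eef_pos: [0.4356, 0.0481, 0.3727]
eef_rot: [-0.0, 0.655, 0.756, 0.0]
wrist_force: [0.5, 0.2, -1.2]
opening: 0.002
grasp_force: 0.0
rows: [-0.2, 1.4, 60.7] [0.0, -0.0, 0.003] t 9.92
```

```bash
python3 -m pendant '[[[0,0,0,30,0,0,0],[0,0,0,60,0,0,0],[0,0,8,60,0,0,0],[0,0,16,60,0,0,0],[0,0,20,60,0,0,0]]]'; python3 -m pendant '[[[0,0,6,0,0,0,0],[0,0,12,0,0,0,0],[0,0,18,0,0,0,0],[0,0,24,0,0,0,0]]]'
```

```text
time_s: 10.33
eef_pos: [0.4591, 0.0494, 0.3143]
eef_rot: [0.001, 0.656, 0.755, 0.001]
wrist_force: [-3.4, 0.0, 1.8]
opening: -0.001
grasp_force: 2.2
time_s: 10.67
eef_pos: [0.4821, 0.0528, 0.3158]
eef_rot: [0.001, 0.656, 0.755, 0.0]
wrist_force: [-3.6, 0.0, 3.1]
opening: 0.002
grasp_force: 1.8
```

```bash
python3 -m pendant '[[[0,0,7,0,0,0,0],[0,0,14,0,0,0,0],[0,0,21,0,0,0,0],[0,0,28,0,0,0,0],[0,0,34,0,0,0,0]]]'; python3 -m pendant '[[[0,0,0,0,0,0,0],[0,0,0,0,0,0,0]]]'
```

```text
time_s: 11.08
eef_pos: [0.5152, 0.0578, 0.3129]
eef_rot: [0.0, 0.656, 0.755, 0.0]
wrist_force: [0.1, 0.4, 0.0]
opening: -0.001
grasp_force: 0.1
time_s: 11.25
eef_pos: [0.5147, 0.0577, 0.3129]
eef_rot: [0.0, 0.656, 0.755, 0.0]
wrist_force: [-0.6, 1.2, 0.6]
opening: -0.0
grasp_force: 0.0
```

Contact is lost, so the catch should have snapped over. I'll back away upwards and check.

```bash
python3 -m pendant '[[[0,0,-20,-10,0,0,0],[0,0,-55,-40,0,0,0],[0,0,-90,-70,0,0,0],[0,0,-110,-90,0,0,0],[0,0,-110,-90,0,0,0]]]'
python3 - <<'E'
from h import *
a=ctrl.camera("scene")[110:310,190:450,::-1];b=ctrl.camera("top")[90:270,220:480,::-1]
cv2.imwrite("pics/end.png",cv2.resize(np.vstack([a,b]),None,fx=1.55,fy=1.55,interpolation=cv2.INTER_CUBIC))
E
```

```text
time_s: 11.67
eef_pos: [0.4031, 0.0423, 0.4081]
eef_rot: [0.004, 0.656, 0.755, 0.002]
wrist_force: [2.2, 1.0, 1.4]
opening: 0.002
grasp_force: 0.0
```

View pics/end.png

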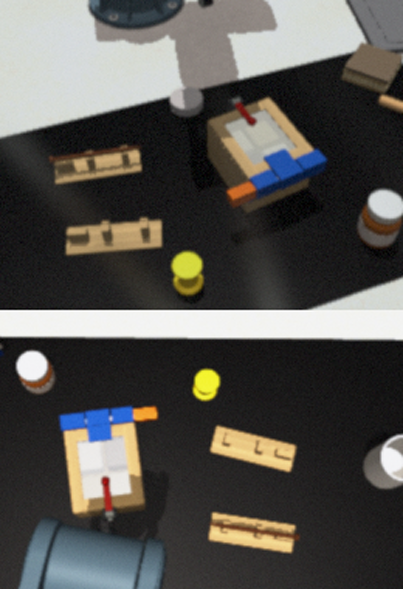

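The picture shows the pin home at (145,412), the catch lying flat over the lid at (107,490), and the bystanders where they were.

```bash
python3 -m pendant '[[[0,0,0,0,0,0,0],[0,0,0,0,0,0,0],[0,0,0,0,0,0,0]]]'; python3 -c "
from bench import ctrl
print(ctrl.hand_in())"
```

```text
time_s: 12.02
eef_pos: [0.4056, 0.0423, 0.4016]
eef_rot: [-0.001, 0.656, 0.755, -0.001]
wrist_force: [0.7, 0.5, 0.4]
opening: 0.004
grasp_force: 0.0
the job is handed in; nothing more can be done
None
```

The pin is fully home with its head against the first knuckle, the catch is snapped shut over the lid, nothing else was seen to move, and the job was handed in at 12 s.

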